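Weigh in a small pot for the kiln

ROBOT

A 6-joint arm with a two-finger parallel gripper is mounted at the origin on the work surface. World frame = base frame: x ahead of the robot, y to its left, z up, the work surface at z = 0. Lengths are in m, angles in rad, forces in N, time in s.
With the tool pointing down it reaches from about 0.375 to 0.9 m from the base axis. Payload 3.1 kg.
Tool frame: the origin (TCP) lies midway between the tips of the shut fingers; the grasp point (between the pads) lies 19 mm behind it; z points along the fingers, y is the line along which they close (so a half turn about z gives the same grasp; the last joint's range is limited). The gripper opens to 85 mm and grips with 20 to 120 N. Pads are 22 mm wide; open, the fingers measure 114 mm over their backs; the gripper's body (76 mm by 85 mm) begins 54 mm behind the grasp point. The pads swing forward as they close: fully open they stand 13 mm farther back than shut.
Start: joints at [-1.468, 0.527, 1.433, -0, 1.181, -0.178], TCP at [0.173, -0.6, 0.231] pointing down, gripper open.
Joint ranges: [-3.08, 3.08], [-0.75, 2.2], [0.22, 2.44], [-1.43, 4.57], [0, 2.65], [-2.85, 2.85]. Speed limits (rad/s): [2.79, 2.79, 3.14, 3.14, 3.14, 3.14].

INTERFACE

Orientations are given as a unit quaternion [w, x, y, z].
In Python, from rig import * gives the robot as it stands.
- The arm moves only by the tool jog_arm, never from a script. Its argument "plan" is a list of rows, each an object with "twist": the turn, a rotation vector about the tool's x, y, z scaled (see below), a list of three; "travel": the shift along the tool's x, y, z scaled (see below), a list of three; "claw": the finger opening in mm, from 0 to 85.4. A call has 1 to 20 rows; each row shifts and turns the commanded pose from where the row before left it, along the tool's axes as they then stand; what a row does not reach is not made up. The controller multiplies each number of a shift by 0.25 m and each number of a turn by pi rad. A row lasts 1/10 s, in which the tool goes at most 50 mm and 8.59 degrees, less where a joint would pass 70% of its speed; a pose out of reach is approached as far as the arm can. A call with a number of a shift or a turn outside -1 to 1 is refused whole. A call with a gripper value outside its range is refused whole. The fingers move at their own pace and stop on an object; "squeeze" is the grip in N (left out, the last holds). Time passes only in rows, so rows that do not move let the fingers close. It gives the time, the measured TCP pose, the force, the opening and the grip force at its end, in the units of the state.
- read_state(): the state, without advancing time (a new reading comes with each control period).
- get_image(name): name is "scene" or "top" or "wrist"; returns (picture, depth): 480x640x3 uint8, blue, green, red; 480x640 float32, m along the optical axis (not along the pixel's ray), 0 where there is no reading.
- camera_params(name): a dict with "fov_y" (degrees; the focal length in pixels is half the picture's height over the tangent of half this angle, whatever the lens; pixels are square), "cx", "cy" (the principal point, pixels), "rvec" (rotation vector, rad) and "tvec" (3), from world to camera coordinates, as OpenCV has them; the wrist camera has in their place "T_tool_cam" (4x4, takes a point from camera to tool coordinates, whose origin is the TCP and whose axes are the flange's). Camera axes: x right, y down, z forward; pixel columns grow to the right and rows downward; lengths in m; the calibration is good to about 2 mm. A picture is of the moment at which its call begins: read the wrist's pose just before it. camera_params takes no time and is no camera call.
- job_done(): hands the job in; it is judged then, once.
The state is a dict: "time": time; "q": joint angles; "joint_velocities": joint speeds; "effort": joint torques, N m; "tool_pos": TCP position; "ee_rot": TCP orientation; "force": force on the tool from outside, world axes, zero at the start; "wrist_torque": the same for the moment, N m; "width": opening from 0.0 (shut) to 1.0 (fully open); "gripper_force": force on a finger pad.
Only numpy, scipy, OpenCV 4.12 (cv2) and the standard library are available. Lean on these libraries where they do the work, as an engineer would, in place of code of your own. Each camera call takes 0.05 s, during which the arm holds its last target. There are 200 camera calls.

TASK

Weigh in the blue pot for firing: on the bench scale press the green key to switch on, then the blue key to zero the scale while its pan is still empty, then set the blue pot gently in the middle of the pan, let go, and press the yellow key to record the weight. Then take the pot off again and stand it upright on the kiln shelf, fully between the two firebricks with its long sides along them. Press the keys one at a time, each fully down and let up again; never press the red key, never drop the pot, and leave the other two pots, the tub and the brush where they are.

Things in the scene. Friction and masses are not known exactly. Their poses are not given: they have to be found in the camera images.
- pot_blue: The pot to weigh, blue. Rigid open oblong pot, 62 (own x) x 46 (own y) x 50 mm high, straight sides, 5 mm walls, four 6 mm feet, 0.14 to 0.28 kg; origin under its centre at the feet, z up. Either end may lead. It starts at any place in a row of three pots end to end (long axes in line) on the ware board, about 12 mm apart: there it can be gripped only across its 46 mm width.
- pot_brown: Dark brown pot in the same row, to be left alone. Rigid open oblong pot, 62 (own x) x 46 (own y) x 50 mm high, straight sides, 5 mm walls, four 6 mm feet, 0.14 to 0.28 kg; origin under its centre at the feet, z up. 
- pot_red: Orange-red terracotta pot in the same row, to be left alone. Rigid open oblong pot, 62 (own x) x 46 (own y) x 50 mm high, straight sides, 5 mm walls, four 6 mm feet, 0.14 to 0.28 kg; origin under its centre at the feet, z up. 
- ware_board: Fixed plywood board 270 x 110 x 12 mm lying on the table, the three pots standing on it; origin at the centre of its underside, x along its length. The board is on one side of the scale and the kiln shelf on the other; which is left and which is right varies.
- kiln_shelf: Fixed grey slab 140 (own x) x 160 (own y) x 12 mm; on it two fixed cream firebricks, each 110 mm long (along x), 34 thick, 55 high, parallel, 60 mm free gap between them. This stall is open at both x ends: there the pot fits only if held by its two ends (62 mm apart). Origin at the centre of the slab's underside.
- stall (a point): Centre of the stall floor between the two firebricks, 12 mm above the table, on the slab; x runs along the bricks.
- scale: Fixed grey bench scale, 240 (own x) x 190 (own y) mm; origin at the centre of its underside. Key deck, 28 mm high, on the side toward the robot (-x): four round keys in a row along own y, 90 mm from the origin, 44 mm apart, colour order varies. Beyond it the weighing pan; a small dark display lies between.
- pan (a point): Centre of the flat top of the square steel weighing pan, 140 x 140 mm, 50 mm above the table, 130 mm beyond the key row; sides parallel to the scale's. The pan does not move.
- key_green (a joint): Spring key, green (switch on): 0 = up, 0.006 m = fully down against its stop; counts as pressed beyond 0.0045 m for 0.1 s. It starts to yield at about 1.2 N, is fully down at 4 N and springs back by itself.
- key_green_top (a point): Centre of the flat top of the green key, a disc of 22 mm diameter standing 10 mm proud of its round black 38 mm housing; 50 mm above the table when up; it moves down with the key.
- key_blue (a joint): Spring key, blue (zero the empty scale): 0 = up, 0.006 m = fully down against its stop; counts as pressed beyond 0.0045 m for 0.1 s. It starts to yield at about 1.2 N, is fully down at 4 N and springs back by itself.
- key_blue_top (a point): Centre of the flat top of the blue key, a disc of 22 mm diameter standing 10 mm proud of its round black 38 mm housing; 50 mm above the table when up; it moves down with the key.
- key_yellow (a joint): Spring key, yellow (record the weight): 0 = up, 0.006 m = fully down against its stop; counts as pressed beyond 0.0045 m for 0.1 s. It starts to yield at about 1.2 N, is fully down at 4 N and springs back by itself.
- key_yellow_top (a point): Centre of the flat top of the yellow key, a disc of 22 mm diameter standing 10 mm proud of its round black 38 mm housing; 50 mm above the table when up; it moves down with the key.
- key_red (a joint): Spring key, red (clear: must not be pressed): 0 = up, 0.006 m = fully down against its stop; counts as pressed beyond 0.0045 m for 0.1 s. It starts to yield at about 1.2 N, is fully down at 4 N and springs back by itself.
- key_red_top (a point): Centre of the flat top of the red key, a disc of 22 mm diameter standing 10 mm proud of its round black 38 mm housing; 50 mm above the table when up; it moves down with the key.
- tub: Brown round clay-water tub, 92 mm wide at the rim, 72 mm high, two wooden tool handles sticking up to about 130 mm; stands at the far left. Origin under its centre. Leave it alone.
- brush: Flat brush lying on the table at the far right, about 150 mm long, 36 mm wide, 20 mm high, wooden handle toward its own -x; origin near its brass ferrule, on the table. Leave it alone.
There are look-alikes about, which are no part of the job. There is more than one size of the pot_blue; the job needs the smallest.

How it is judged:
By the outcome, as a careful person would: the job done as asked, in the order asked, and still so for the second after the job is handed in, with the robot touching nothing.
It also fails if it takes over 72 s, if anything falls off the work surface, if the arm or the gripper's body presses on something with over 40 N, if the wrist force passes 120 N, or if a joint passes its speed limit or range.

## Working session

There is one attempt and no reset: what is moved stays moved. The work goes in short steps, Python scripts to look and compute and a tool call to move; the robot and the scene stay as the last step left them, time stands still between calls to the robot, and variables do not carry over. Pictures are saved under pics/ and viewed, at most 10 in all, crops included, and the job is handed in when it is done.

Besides the shell and the picture viewer there is one more tool, called after "Emit:" by a JSON object that holds its "api" and its "payload". jog_arm: Moves the arm, as the interface text tells. Shifts and turns lie within -1 to 1; 1 stands for 0.25 m of shift or pi rad of turn. Its arguments: {"type":"object","properties":{"plan":{"type":"array","items":{"type":"object","properties":{"twist":{"type":"array","items":{"type":"number","minimum":-1,"maximum":1}},"travel":{"type":"array","items":{"type":"number","minimum":-1,"maximum":1}},"claw":{"type":"number"}}}},"squeeze":{"type":"number"}},"required":["plan"]}

```bash
ls; mkdir -p pics
python3 - <<'E'
from rig import *
import cv2,numpy as np
for n in("scene","top"):
    p,d=get_image(n); cv2.imwrite(f"pics/{n}0.png",p); np.save(f"pics/{n}0.npy",d); print(n,camera_params(n))
print(camera_params("wrist")); print(read_state())
E
```

```text
pics
scene {'fov_y': 57.778543191642726, 'cx': 324.81096297668057, 'cy': 237.20297049576547, 'rvec': array([ 0.90951426,  2.31242893, -1.24227178]), 'tvec': array([ 0.42737899, -0.13868872,  1.26688779])}
top {'fov_y': 43.716962206318584, 'cx': 328.89859139611445, 'cy': 237.63467852258367, 'rvec': array([ 2.10381582, -2.13352473,  0.18974629]), 'tvec': array([-0.00481398,  0.56327291,  1.16987367])}
{'fov_y': 58.755945682029044, 'cx': 325.00737481277946, 'cy': 247.75838966430877, 'T_tool_cam': array([[ 3.22775782e-04, -9.60750640e-01, -2.77413235e-01,
         7.19321466e-02],
       [ 9.99998867e-01, -9.77106723e-05,  1.50191467e-03,
         3.42884987e-04],
       [-1.47007172e-03, -2.77413405e-01,  9.60749521e-01,
        -1.42720366e-01],
       [ 0.00000000e+00,  0.00000000e+00,  0.00000000e+00,
         1.00000000e+00]])}
{'time': 0.1, 'q': array([-1.46848687e+00,  5.28349546e-01,  1.43377093e+00, -3.46309872e-06,
        1.18139175e+00, -1.78497715e-01]), 'joint_velocities': array([ 0.00022693, -0.00121681, -0.00186955, -0.00155743,  0.0020651 ,
       -0.00122893]), 'effort': array([ 3.99702424e-05, -4.43306029e+01, -1.78585392e+01, -1.18336948e-04,
        3.90519679e-03, -1.69060951e-05]), 'tool_pos': array([ 0.17316964, -0.59986724,  0.23044703]), 'ee_rot': array([-9.59149667e-04,  9.90159050e-01,  1.39943329e-01,  3.49532071e-05]), 'force': array([0.89124819, 0.52972946, 0.19231178]), 'wrist_torque': array([ 0.0158195 ,  0.02405932, -0.00335645]), 'gripper_force': 0.0, 'width': 0.9988598706156343}
```

View pics/top0.png

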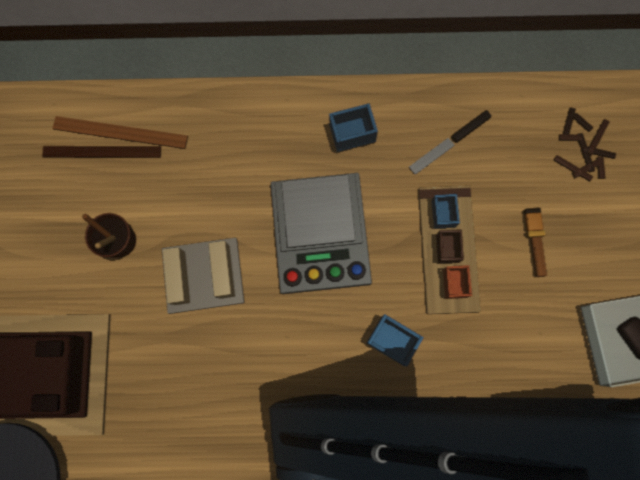

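View pics/scene0.png

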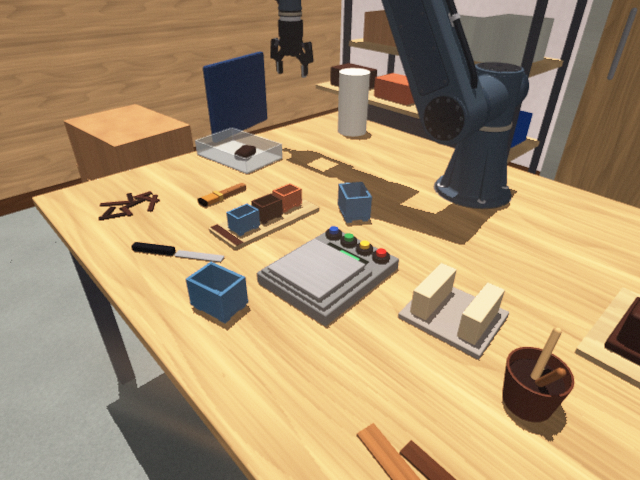

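The top view shows the scale at (320,235), with its keys along row 270: red (291,276), yellow (314,274), green (335,272), blue (357,270). The shelf and bricks are at (203,275) and the ware board is at (448,250).

Three things could be the blue pot: the row pot (446,210), a large one (353,127) and a middle one (395,339). The row pot fits, because it stands on the board and looks smallest. I'll measure all three and confirm in a crop.

```bash
cat > h.py <<'E'
from rig import *
import cv2,numpy as np
from scipy.spatial.transform import Rotation as R
def K(c): f=240/np.tan(np.radians(c["fov_y"]/2)); return f,c["cx"],c["cy"]
def pose(n,st=None):
    c=camera_params(n)
    if n=="wrist":
        q=st["ee_rot"]; Rt=R.from_quat([q[1],q[2],q[3],q[0]]).as_matrix(); T=c["T_tool_cam"]
        return c,Rt@T[:3,:3],Rt@T[:3,3]+st["tool_pos"]
    Rm=cv2.Rodrigues(c["rvec"])[0]; return c,Rm.T,-Rm.T@c["tvec"]
def ray(n,px,z,st=None):
    c,Rw,o=pose(n,st); f,cx,cy=K(c); px=np.atleast_2d(px).astype(float)
    v=np.c_[(px[:,0]-cx)/f,(px[:,1]-cy)/f,np.ones(len(px))]@Rw.T
    return o+v*((z-o[2])/v[:,2])[:,None]
def cloud(n,d,st=None):
    c,Rw,o=pose(n,st); f,cx,cy=K(c); v,u=np.mgrid[:480,:640]
    return np.dstack([(u-cx)/f*d,(v-cy)/f*d,d])@Rw.T+o
def rect(m):  # largest contour's min-area rect
    c=max(cv2.findContours(m.astype(np.uint8),0,1)[0],key=cv2.contourArea); return c
def wrect(P): # min rect of world points, mm
    (x,y),(a,b),t=cv2.minAreaRect((P[:,:2]*1000).astype(np.float32)); 
    if a<b: a,b,t=b,a,t+90
    return f"c=({x:.1f},{y:.1f}) {a:.0f}x{b:.0f} long-axis {((t+90)%180)-90:.1f}deg"
E
python3 - <<'E'
from h import *
p=cv2.imread("pics/top0.png"); d=np.load("pics/top0.npy"); W=cloud("top",d); hsv=cv2.cvtColor(p,cv2.COLOR_BGR2HSV)
print("table z",np.median(W[420-60:440-60,180:240,2]),"pan z",np.median(W[200:225,300:340,2]))
def pot(name,box,lo,hi):
    x0,y0,x1,y1=box; z=W[y0:y1,x0:x1]; m=(z[...,2]>lo)&(z[...,2]<hi)
    P=z[m]; print(name,len(P),"z",np.median(P[:,2]).round(4),wrect(P))
pot("rowblue",(428,192,465,229),.045,.075)
pot("rowbrown",(430,229,468,264),.045,.075)
pot("rowred",(435,263,475,300),.045,.075)
pot("big",(325,100,382,155),.05,.15)
pot("mid",(365,312,425,365),.04,.12)
pot("brickL",(158,240,192,310),.058,.08)
pot("brickR",(204,235,236,305),.058,.08)
pot("board",(415,185,485,318),.006,.02)
pot("pan",(275,180,362,252),.046,.055)
for k,c in dict(red=(291,276),yellow=(314,274),green=(335,272),blue=(357,270)).items():
    x,y=c; s=hsv[y-12:y+13,x-12:x+13]; m=(s[...,1]>90)&(s[...,2]>50)
    h={'red':lambda H:(H<8)|(H>172),'yellow':lambda H:(H>15)&(H<32),'green':lambda H:(H>40)&(H<85),'blue':lambda H:(H>100)&(H<130)}[k](s[...,0].astype(int))
    m=m&h; v,u=np.nonzero(m); ct=[u.mean()+x-12,v.mean()+y-12]
    print(k,np.round(ct,1),m.sum(),(ray("top",ct,.05)[0]*1000).round(1),"depth z",np.median(W[y-2:y+3,x-2:x+3,2]).round(4))
cr=cv2.resize(p[90:380,310:490],None,fx=2,fy=2,interpolation=cv2.INTER_CUBIC); cv2.imwrite("pics/crop1.png",cr)
E
```

```text
table z 0.000245437840679652 pan z 0.05029193631508089
rowblue 377 z 0.0613 c=(617.9,-253.3) 63x48 long-axis 3.3deg
rowbrown 368 z 0.0614 c=(543.4,-258.4) 62x47 long-axis 0.7deg
rowred 378 z 0.0616 c=(470.4,-269.8) 63x47 long-axis 2.4deg
big 749 z 0.0692 c=(804.6,-65.5) 90x68 long-axis -75.8deg
mid 675 z 0.0715 c=(355.7,-138.7) 89x66 long-axis 58.3deg
brickL 971 z 0.0665 c=(490.0,301.9) 110x35 long-axis 7.5deg
brickR 947 z 0.0668 c=(502.3,208.8) 111x35 long-axis 7.2deg
board 4201 z 0.0129 c=(541.7,-266.6) 285x146 long-axis -2.4deg
pan 4065 z 0.0503 c=(621.6,10.5) 141x140 long-axis 5.1deg
red [291.9 275.8] 117 [486.1  63.2  50. ] depth z 0.0515
yellow [313.5 273.6] 118 [490.   19.5  50. ] depth z 0.0506
green [334.9 271.3] 94 [494.  -23.9  50. ] depth z 0.0502
blue [356.4 269.1] 92 [498.  -67.6  50. ] depth z 0.0505
```

View pics/crop1.png

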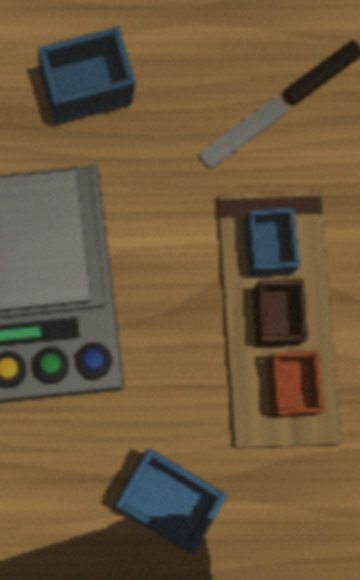

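The crop confirms it: the row pot measures 63x47 mm, while the other two are about 90x67 mm. The key spacing of 43.8 mm, the pan size and height, and the 93.9 mm brick spacing (60+34) all match the description. Next I'll work out the move to the green key.

```bash
cat >> h.py <<'E'
def go(*tg,st=None):
    """tg: (x,y,z[mm],a[deg]) ; prints turn (tool rotvec) then shift in the axes after the turn, scaled"""
    st=st or read_state(); q=st["ee_rot"]; Rt=R.from_quat([q[1],q[2],q[3],q[0]]); p=st["tool_pos"]
    print("t",round(st["time"],2),"p",(p*1000).round(1),"a",R.as_euler(Rt,"ZYX",degrees=True).round(2),"F",st["force"].round(2))
    for x,y,z,a in tg:
        Rn=R.from_euler("Z",a,degrees=True)*R.from_euler("X",180,degrees=True)
        tw=(Rt.inv()*Rn).as_rotvec()/np.pi; n=np.array([x,y,z])/1000; s=Rn.inv().apply(n-p)/.25
        print(" ->",(x,y,z,a),"turn",tw.round(4),"rows",round(np.abs(tw).max()/.0477,1),"shift",s.round(4),"rows",round(np.linalg.norm(s)/.2,1))
        Rt,p=Rn,n
E
python3 -c "
from h import *
go((494,-24,231,5),(494,-24,60,5))"
```

```text
t 0.1 p [ 173.2 -599.9  230.4] a [ 1.6090e+01 -2.0000e-02 -1.7989e+02] F [0.89 0.53 0.19]
 -> (494, -24, 231, 5) turn [-0.0006 -0.      0.0616] rows 1.3 shift [ 1.4792 -2.1829 -0.0022] rows 13.2
 -> (494, -24, 60, 5) turn [0. 0. 0.] rows 0.0 shift [ 0.    -0.     0.684] rows 3.4
```

Emit:
{"api": "jog_arm", "payload": {"plan": [{"twist": [0, 0, 0.0308], "travel": [0, 0, 0], "claw": 0}, {"twist": [0, 0, 0.0308], "travel": [0, 0, 0], "claw": 0}, {"travel": [0.0924, -0.1364, 0], "twist": [0, 0, 0], "claw": 0}, {"travel": [0.0924, -0.1364, 0], "twist": [0, 0, 0], "claw": 0}, {"travel": [0.0924, -0.1364, 0], "twist": [0, 0, 0], "claw": 0}, {"travel": [0.0924, -0.1364, 0], "twist": [0, 0, 0], "claw": 0}, {"travel": [0.0924, -0.1364, 0], "twist": [0, 0, 0], "claw": 0}, {"travel": [0.0924, -0.1364, 0], "twist": [0, 0, 0], "claw": 0}, {"travel": [0.0924, -0.1364, 0], "twist": [0, 0, 0], "claw": 0}, {"travel": [0.0924, -0.1364, 0], "twist": [0, 0, 0], "claw": 0}, {"travel": [0.0924, -0.1364, 0], "twist": [0, 0, 0], "claw": 0}, {"travel": [0.0924, -0.1364, 0], "twist": [0, 0, 0], "claw": 0}, {"travel": [0.0924, -0.1364, 0], "twist": [0, 0, 0], "claw": 0}, {"travel": [0.0924, -0.1364, 0], "twist": [0, 0, 0], "claw": 0}, {"travel": [0.0924, -0.1364, 0], "twist": [0, 0, 0], "claw": 0}, {"travel": [0.0924, -0.1364, 0], "twist": [0, 0, 0], "claw": 0}, {"travel": [0.0924, -0.1364, 0], "twist": [0, 0, 0], "claw": 0}, {"travel": [0.0924, -0.1364, 0], "twist": [0, 0, 0], "claw": 0}, {"travel": [0, 0, 0], "twist": [0, 0, 0], "claw": 0}, {"travel": [0, 0, 0], "twist": [0, 0, 0], "claw": 0}]}}

```text
time: 2.1
tool_pos: [0.4936, -0.024, 0.2309]
ee_rot: [0.0, 0.999, 0.045, -0.001]
force: [-0.3, -0.8, 0.8]
width: 0.001
gripper_force: 0.0
```

```bash
python3 -c "
from h import *
go((494,-24,57,5))
st=read_state(); p,d=get_image('wrist'); cv2.imwrite('pics/w1.png',p); np.save('pics/w1.npy',d)
W=cloud('wrist',d,st); hsv=cv2.cvtColor(p,cv2.COLOR_BGR2HSV)
H,S,V=[hsv[...,i].astype(int) for i in range(3)]
for k,m in dict(red=(H<8)|(H>172),yellow=(H>15)&(H<32),green=(H>40)&(H<85),blue=(H>100)&(H<130)).items():
    g=m&(S>90)&(V>50)&(W[...,2]>.046)&(W[...,2]<.055)&(abs(W[...,0]-.492)<.03)
    v,u=np.nonzero(g); print(k,g.sum(),(u.mean().round(1),v.mean().round(1)) if len(u) else '',(np.median(W[g],axis=0)*1000).round(1) if len(u) else '')
"
```

```text
t 2.1 p [493.6 -24.  230.9] a [5.1500e+00 7.0000e-02 1.7999e+02] F [-0.34 -0.8   0.8 ]
 -> (494, -24, 57, 5) turn [0.     0.0004 0.0009] rows 0.0 shift [1.700e-03 3.000e-04 6.956e-01] rows 3.5
red 748 (np.float64(294.5), np.float64(222.1)) [491.1  62.9  49.7]
yellow 867 (np.float64(193.5), np.float64(209.5)) [494.3  25.8  49.9]
green 562 (np.float64(321.8), np.float64(214.0)) [498.8 -21.6  49.8]
blue 559 (np.float64(378.3), np.float64(214.2)) [502.6 -65.1  49.9]
```

View pics/w1.png

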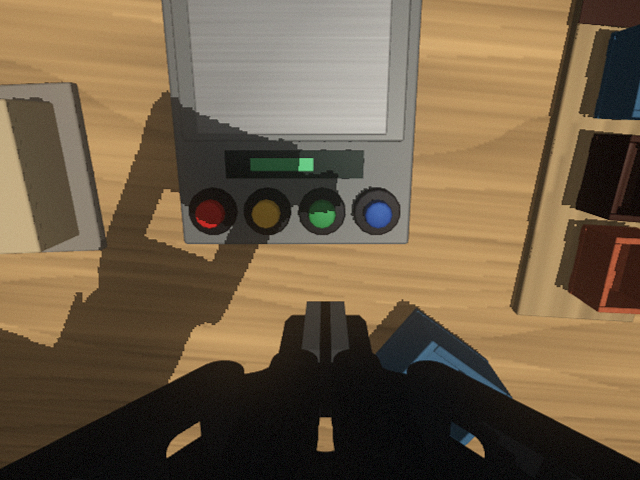

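```bash
python3 -c "
from h import *
p=cv2.imread('pics/w1.png');d=np.load('pics/w1.npy');st=read_state();W=cloud('wrist',d,st)
m=((abs(W[...,2]-.05)<.003)&(abs(W[...,0]-.62)<.085)).astype(np.uint8); c=rect(m)[:,0]; print('pan wrist px',cv2.boundingRect(c),wrect(W[c[:,1],c[:,0]]))
hsv=cv2.cvtColor(p,cv2.COLOR_BGR2HSV)
H,S,V=[hsv[...,i].astype(int) for i in range(3)]
for k,f in dict(red=(H<8)|(H>172),yellow=(H>15)&(H<35),green=(H>40)&(H<85),blue=(H>100)&(H<130)).items():
    g=(f&(S>90)&(V>40)); g[:150]=0;g[340:]=0
    c=max(cv2.findContours(g.astype(np.uint8),0,1)[0],key=cv2.contourArea); (u,v),r=cv2.minEnclosingCircle(c); print(k,u,v,r,(ray('wrist',[u,v],.05,st)[0]*1000).round(1))
"
```

```text
pan wrist px (187, 0, 206, 135) c=(599.9,8.5) 140x88 long-axis -84.9deg
red 209.2203369140625 213.29661560058594 15.236688613891602 [491.5  64.2  50. ]
yellow 319.5899963378906 281.0 324.6333312988281 [443.5 -25.4  50. ]
green 281.5 164.0 32.066436767578125 [533.8  10.9  50. ]
blue 378.0 214.22222900390625 13.781914710998535 [502.2 -65.6  50. ]
```

The wrist view shows the four keys at row 213: red (209), yellow (266), green (322), blue (378). It places everything about 4 mm farther in x than the top view does, so I'll use the average. That puts green at (496,-23).

Emit:
{"api": "jog_arm", "payload": {"plan": [{"travel": [0.01, -0.004, 0.17], "claw": 0}, {"travel": [0, 0, 0.17], "claw": 0}, {"travel": [0, 0, 0.17], "claw": 0}, {"travel": [0, 0, 0.17], "claw": 0}, {"travel": [0, 0, 0.016], "claw": 0}, {"travel": [0, 0, 0.016], "claw": 0}, {"travel": [0, 0, 0.012], "claw": 0}, {"travel": [0, 0, 0.008], "claw": 0}, {"travel": [0, 0, 0], "claw": 0}, {"travel": [0, 0, 0], "claw": 0}, {"travel": [0, 0, 0], "claw": 0}]}}

```text
validation failed for argument at $.pl...
```

Emit:
{"api": "jog_arm", "payload": {"plan": [{"twist": [0, 0, 0], "travel": [0.01, -0.004, 0.17], "claw": 0}, {"twist": [0, 0, 0], "travel": [0, 0, 0.17], "claw": 0}, {"twist": [0, 0, 0], "travel": [0, 0, 0.17], "claw": 0}, {"twist": [0, 0, 0], "travel": [0, 0, 0.17], "claw": 0}, {"twist": [0, 0, 0], "travel": [0, 0, 0.016], "claw": 0}, {"twist": [0, 0, 0], "travel": [0, 0, 0.016], "claw": 0}, {"twist": [0, 0, 0], "travel": [0, 0, 0.012], "claw": 0}, {"twist": [0, 0, 0], "travel": [0, 0, 0.008], "claw": 0}, {"twist": [0, 0, 0], "travel": [0, 0, 0], "claw": 0}, {"twist": [0, 0, 0], "travel": [0, 0, 0], "claw": 0}, {"twist": [0, 0, 0], "travel": [0, 0, 0], "claw": 0}]}}

```text
time: 3.25
tool_pos: [0.4973, -0.0238, 0.0493]
ee_rot: [0.0, 0.999, 0.044, 0.001]
force: [1.5, -0.6, 0.5]
width: 0.002
gripper_force: 0.7
```

Emit:
{"api": "jog_arm", "payload": {"plan": [{"twist": [0, 0, 0], "travel": [0, 0, 0.008], "claw": 0}, {"twist": [0, 0, 0], "travel": [0, 0, 0.008], "claw": 0}, {"twist": [0, 0, 0], "travel": [0, 0, 0.006], "claw": 0}, {"twist": [0, 0, 0], "travel": [0, 0, 0], "claw": 0}, {"twist": [0, 0, 0], "travel": [0, 0, 0], "claw": 0}, {"twist": [0, 0, 0], "travel": [0, 0, 0], "claw": 0}]}}

```text
time: 3.85
tool_pos: [0.4973, -0.0238, 0.0439]
ee_rot: [0.0, 0.999, 0.044, 0.001]
force: [0.5, -0.4, 11.7]
width: -0.001
gripper_force: 6.1
```

Emit:
{"api": "jog_arm", "payload": {"plan": [{"twist": [0, 0, 0], "travel": [0, 0, -0.04], "claw": 0}, {"twist": [0, 0, 0], "travel": [0, 0, -0.08], "claw": 0}, {"twist": [0, 0, 0], "travel": [-0.002, 0.086, 0], "claw": 0}, {"twist": [0, 0, 0], "travel": [-0.002, 0.086, 0], "claw": 0}, {"twist": [0, 0, 0], "travel": [0, 0, 0], "claw": 0}, {"twist": [0, 0, 0], "travel": [0, 0, 0.06], "claw": 0}, {"twist": [0, 0, 0], "travel": [0, 0, 0.02], "claw": 0}, {"twist": [0, 0, 0], "travel": [0, 0, 0.014], "claw": 0}, {"twist": [0, 0, 0], "travel": [0, 0, 0.013], "claw": 0}, {"twist": [0, 0, 0], "travel": [0, 0, 0.013], "claw": 0}, {"twist": [0, 0, 0], "travel": [0, 0, 0], "claw": 0}, {"twist": [0, 0, 0], "travel": [0, 0, 0], "claw": 0}, {"twist": [0, 0, 0], "travel": [0, 0, 0], "claw": 0}]}}

```text
time: 5.15
tool_pos: [0.4976, -0.0655, 0.0439]
ee_rot: [-0.001, 0.999, 0.044, -0.001]
force: [-4.5, 0.6, 11.6]
width: 0.002
gripper_force: 6.0
```

```bash
python3 -c "
from h import *
go((498,-65,180,4),(590,-253,220,4))"
```

```text
t 5.15 p [497.6 -65.5  43.9] a [ 5.0300e+00  1.3000e-01 -1.7993e+02] F [-4.53  0.62 11.56]
 -> (498, -65, 180, 4) turn [-0.0004  0.0007  0.0057] rows 0.1 shift [ 0.0018 -0.0019 -0.5444] rows 2.7
 -> (590, -253, 220, 4) turn [0. 0. 0.] rows 0.0 shift [ 0.3146  0.7758 -0.16  ] rows 4.3
```

Emit:
{"api": "jog_arm", "payload": {"plan": [{"twist": [0, 0, 0], "travel": [0, 0, -0.08], "claw": 0}, {"twist": [0, 0, 0.005], "travel": [0, 0, -0.16], "claw": 0}, {"twist": [0, 0, 0], "travel": [0, 0, -0.16], "claw": 0}, {"twist": [0, 0, 0], "travel": [0, 0, -0.16], "claw": 0}, {"twist": [0, 0, 0], "travel": [0.063, 0.155, -0.032], "claw": 85}, {"twist": [0, 0, 0], "travel": [0.063, 0.155, -0.032], "claw": 85}, {"twist": [0, 0, 0], "travel": [0.063, 0.155, -0.032], "claw": 85}, {"twist": [0, 0, 0], "travel": [0.063, 0.155, -0.032], "claw": 85}, {"twist": [0, 0, 0], "travel": [0.063, 0.155, -0.032], "claw": 85}, {"twist": [0, 0, 0], "travel": [0, 0, 0], "claw": 85}, {"twist": [0, 0, 0], "travel": [0, 0, 0], "claw": 85}]}}

```text
time: 6.25
tool_pos: [0.5915, -0.2546, 0.2225]
ee_rot: [-0.0, 0.999, 0.035, 0.0]
force: [-0.4, 0.7, -1.2]
width: 0.996
gripper_force: 0.0
```

```bash
python3 -c "
from h import *
st=read_state(); p,d=get_image('wrist'); cv2.imwrite('pics/w2.png',p)
W=cloud('wrist',d,st)
def pot(n,xr,yr):
    m=(abs(W[...,2]-.062)<.006)&(W[...,0]>xr[0])&(W[...,0]<xr[1])&(W[...,1]>yr[0])&(W[...,1]<yr[1])
    v,u=np.nonzero(m); print(n,m.sum(),(u.min(),u.max(),v.min(),v.max()),wrect(W[m]),np.median(W[m][:,2]))
pot('blue',(.582,.67),(-.30,-.21)); pot('brown',(.50,.583),(-.30,-.21))
go((620,-252,120,4),(620,-252,25,4),st=st)"
```

```text
blue 2068 (np.int64(292), np.int64(358), np.int64(140), np.int64(228)) c=(621.8,-252.4) 62x46 long-axis 3.1deg 0.06182337695257359
brown 2360 (np.int64(293), np.int64(362), np.int64(241), np.int64(342)) c=(539.4,-262.4) 79x56 long-axis 0.7deg 0.061678427693761084
t 6.25 p [ 591.5 -254.6  222.5] a [ 4.0200e+00 -1.0000e-02 -1.7997e+02] F [-0.43  0.66 -1.18]
 -> (620, -252, 120, 4) turn [-0.0001 -0.0001  0.0001] rows 0.0 shift [ 0.1146 -0.0024  0.41  ] rows 2.1
 -> (620, -252, 25, 4) turn [0. 0. 0.] rows 0.0 shift [ 0.   -0.    0.38] rows 1.9
```

View pics/w2.png

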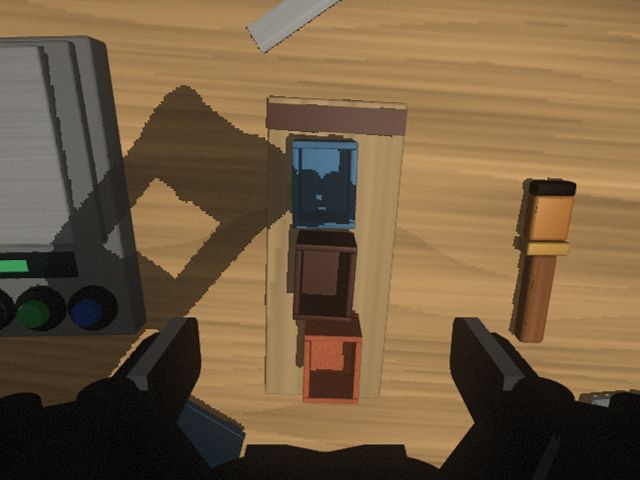

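The wrist view shows the blue pot at (325,184), clear at the end of the row and 62x46 mm. Brown is at (325,275) and red at (332,360). The averaged centre is (620,-252.5), yaw 3.2°.

Emit:
{"api": "jog_arm", "payload": {"squeeze": 40, "plan": [{"twist": [0, 0, 0.0044], "travel": [0.057, -0.002, 0.1], "claw": 85}, {"twist": [0, 0, 0], "travel": [0.057, -0.002, 0.14], "claw": 85}, {"twist": [0, 0, 0], "travel": [0, 0, 0.17], "claw": 85}, {"twist": [0, 0, 0], "travel": [0, 0, 0.14], "claw": 85}, {"twist": [0, 0, 0], "travel": [0, 0, 0.14], "claw": 85}, {"twist": [0, 0, 0], "travel": [0, 0, 0.1], "claw": 85}, {"twist": [0, 0, 0], "travel": [0, 0, 0], "claw": 85}, {"twist": [0, 0, 0], "travel": [0, 0, 0], "claw": 70}, {"twist": [0, 0, 0], "travel": [0, 0, 0], "claw": 60}, {"twist": [0, 0, 0], "travel": [0, 0, 0], "claw": 50}, {"twist": [0, 0, 0], "travel": [0, 0, 0], "claw": 40}, {"twist": [0, 0, 0], "travel": [0, 0, 0], "claw": 40}, {"twist": [0, 0, 0], "travel": [0, 0, 0], "claw": 40}, {"twist": [0, 0, 0], "travel": [0, 0, 0], "claw": 40}]}}

```text
time: 7.7
tool_pos: [0.621, -0.2518, 0.0275]
ee_rot: [0.001, 1.0, 0.029, 0.002]
force: [-0.4, 0.7, 5.8]
width: 0.532
gripper_force: 42.2
```

Emit:
{"api": "jog_arm", "payload": {"plan": [{"twist": [0, 0, 0], "travel": [0, 0, -0.02], "claw": 40}, {"twist": [0, 0, 0], "travel": [0, 0, -0.06], "claw": 40}, {"twist": [0, 0, 0], "travel": [0, 0, -0.12], "claw": 40}, {"twist": [0, 0, 0], "travel": [0, 0, -0.12], "claw": 40}, {"twist": [0, 0, 0], "travel": [0, 0, -0.06], "claw": 40}, {"twist": [0, 0, 0], "travel": [0, 0, 0], "claw": 40}, {"twist": [0, 0, 0], "travel": [0, 0, 0], "claw": 40}]}}

```text
time: 8.4
tool_pos: [0.6192, -0.2509, 0.1199]
ee_rot: [-0.0, 1.0, 0.029, -0.0]
force: [-0.9, 0.0, -3.4]
width: 0.529
gripper_force: 41.7
```

```bash
python3 -c "
from h import *
print(read_state()['width'],read_state()['gripper_force'])
go((624,11,130,5.1),(624,11,70,5.1))"
```

```text
0.5287890833496516 41.694477796554565
t 8.4 p [ 619.2 -250.9  119.9] a [ 3.3100e+00  5.0000e-02 -1.7996e+02] F [-0.89  0.01 -3.38]
 -> (624, 11, 130, 5.1) turn [-0.0002  0.0003 -0.01  ] rows 0.2 shift [ 0.1124 -1.0417 -0.0404] rows 5.2
 -> (624, 11, 70, 5.1) turn [0. 0. 0.] rows 0.0 shift [ 0.   -0.    0.24] rows 1.2
```

Emit:
{"api": "jog_arm", "payload": {"plan": [{"twist": [0, 0, -0.01], "travel": [0, 0, -0.04], "claw": 40}, {"twist": [0, 0, 0], "travel": [0.0056, -0.052, 0], "claw": 40}, {"twist": [0, 0, 0], "travel": [0.0112, -0.104, 0], "claw": 40}, {"twist": [0, 0, 0], "travel": [0.0112, -0.104, 0], "claw": 40}, {"twist": [0, 0, 0], "travel": [0.0112, -0.104, 0], "claw": 40}, {"twist": [0, 0, 0], "travel": [0.0112, -0.104, 0], "claw": 40}, {"twist": [0, 0, 0], "travel": [0.0112, -0.104, 0], "claw": 40}, {"twist": [0, 0, 0], "travel": [0.0112, -0.104, 0], "claw": 40}, {"twist": [0, 0, 0], "travel": [0.0112, -0.104, 0], "claw": 40}, {"twist": [0, 0, 0], "travel": [0.0112, -0.104, 0], "claw": 40}, {"twist": [0, 0, 0], "travel": [0.0112, -0.104, 0], "claw": 40}, {"twist": [0, 0, 0], "travel": [0.0056, -0.052, 0], "claw": 40}, {"twist": [0, 0, 0], "travel": [0, 0, 0], "claw": 40}, {"twist": [0, 0, 0], "travel": [0, 0, 0.1], "claw": 40}, {"twist": [0, 0, 0], "travel": [0, 0, 0.1], "claw": 40}, {"twist": [0, 0, 0], "travel": [0, 0, 0.03], "claw": 40}, {"twist": [0, 0, 0], "travel": [0, 0, 0], "claw": 40}, {"twist": [0, 0, 0], "travel": [0, 0, 0], "claw": 40}]}}

```text
time: 10.2
tool_pos: [0.6252, 0.0094, 0.0733]
ee_rot: [0.0, 0.999, 0.044, 0.001]
force: [0.9, -0.3, -2.7]
width: 0.534
gripper_force: 41.6
```

Position is right, so I'll lower gently until contact.

Emit:
{"api": "jog_arm", "payload": {"plan": [{"twist": [0, 0, 0], "travel": [0, 0, 0.008], "claw": 40}, {"twist": [0, 0, 0], "travel": [0, 0, 0.008], "claw": 40}, {"twist": [0, 0, 0], "travel": [0, 0, 0.006], "claw": 40}, {"twist": [0, 0, 0], "travel": [0, 0, 0.006], "claw": 40}, {"twist": [0, 0, 0], "travel": [0, 0, 0], "claw": 40}, {"twist": [0, 0, 0], "travel": [0, 0, 0], "claw": 40}]}}

```text
time: 10.8
tool_pos: [0.6245, 0.0103, 0.0658]
ee_rot: [-0.0, 0.999, 0.045, -0.0]
force: [0.3, 0.5, -2.1]
width: 0.53
gripper_force: 41.6
```

Emit:
{"api": "jog_arm", "payload": {"plan": [{"twist": [0, 0, 0], "travel": [0, 0, 0.004], "claw": 40}, {"twist": [0, 0, 0], "travel": [0, 0, 0.004], "claw": 40}, {"twist": [0, 0, 0], "travel": [0, 0, 0], "claw": 40}, {"twist": [0, 0, 0], "travel": [0, 0, 0], "claw": 40}]}}

```text
time: 11.2
tool_pos: [0.6246, 0.0102, 0.0655]
ee_rot: [0.0, 0.999, 0.045, 0.0]
force: [-3.9, 0.9, 7.4]
width: 0.535
gripper_force: 43.0
```

Contact came at z = 65.5 mm, as predicted, with 7 N. Now I'll open and rise.

Emit:
{"api": "jog_arm", "payload": {"plan": [{"twist": [0, 0, 0], "travel": [0, 0, -0.003], "claw": 50}, {"twist": [0, 0, 0], "travel": [0, 0, 0], "claw": 60}, {"twist": [0, 0, 0], "travel": [0, 0, 0], "claw": 85}, {"twist": [0, 0, 0], "travel": [0, 0, 0], "claw": 85}, {"twist": [0, 0, 0], "travel": [0, 0, 0], "claw": 85}, {"twist": [0, 0, 0], "travel": [0, 0, -0.1], "claw": 85}, {"twist": [0, 0, 0], "travel": [0, 0, -0.15], "claw": 85}, {"twist": [0, 0, 0], "travel": [0, 0, -0.15], "claw": 85}, {"twist": [0, 0, 0], "travel": [0, 0, 0], "claw": 0}, {"twist": [0, 0, 0], "travel": [0, 0, 0], "claw": 0}]}}

```text
time: 12.2
tool_pos: [0.625, 0.0102, 0.1656]
ee_rot: [0.0, 0.999, 0.045, 0.001]
force: [-0.2, 0.1, 0.2]
width: 0.683
gripper_force: 0.0
```

```bash
python3 -c "
from h import *
go((492.5,20.5,165,5.1),(492.5,20.5,65,5.1))"
```

```text
t 12.2 p [625.   10.2 165.6] a [ 5.1100e+00 -1.2000e-01  1.7997e+02] F [-0.2   0.06  0.17]
 -> (492.5, 20.5, 165, 5.1) turn [ 0.0002 -0.0007  0.0001] rows 0.0 shift [-0.5243 -0.0882  0.0024] rows 2.7
 -> (492.5, 20.5, 65, 5.1) turn [0. 0. 0.] rows 0.0 shift [ 0.  -0.   0.4] rows 2.0
```

Emit:
{"api": "jog_arm", "payload": {"plan": [{"twist": [0, 0, 0], "travel": [-0.131, -0.022, 0], "claw": 0}, {"twist": [0, 0, 0], "travel": [-0.131, -0.022, 0], "claw": 0}, {"twist": [0, 0, 0], "travel": [-0.131, -0.022, 0], "claw": 0}, {"twist": [0, 0, 0], "travel": [-0.131, -0.022, 0], "claw": 0}, {"twist": [0, 0, 0], "travel": [0, 0, 0], "claw": 0}, {"twist": [0, 0, 0], "travel": [0, 0, 0.13], "claw": 0}, {"twist": [0, 0, 0], "travel": [0, 0, 0.13], "claw": 0}, {"twist": [0, 0, 0], "travel": [0, 0, 0.12], "claw": 0}, {"twist": [0, 0, 0], "travel": [0, 0, 0.06], "claw": 0}, {"twist": [0, 0, 0], "travel": [0, 0, 0.014], "claw": 0}, {"twist": [0, 0, 0], "travel": [0, 0, 0.013], "claw": 0}, {"twist": [0, 0, 0], "travel": [0, 0, 0.013], "claw": 0}, {"twist": [0, 0, 0], "travel": [0, 0, 0.012], "claw": 0}, {"twist": [0, 0, 0], "travel": [0, 0, 0], "claw": 0}, {"twist": [0, 0, 0], "travel": [0, 0, 0], "claw": 0}, {"twist": [0, 0, 0], "travel": [0, 0, 0], "claw": 0}]}}

```text
time: 13.8
tool_pos: [0.4914, 0.0206, 0.0438]
ee_rot: [0.0, 0.999, 0.045, 0.0]
force: [-5.5, -0.6, 17.0]
width: 0.001
gripper_force: 8.3
```

Emit:
{"api": "jog_arm", "payload": {"plan": [{"twist": [0, 0, 0], "travel": [0, 0, -0.04], "claw": 0}, {"twist": [0, 0, 0], "travel": [0, 0, -0.16], "claw": 0}, {"twist": [0, 0, 0], "travel": [0, 0, -0.17], "claw": 0}, {"twist": [0, 0, 0], "travel": [0, 0, -0.17], "claw": 0}, {"twist": [0, 0, 0], "travel": [0, 0, -0.17], "claw": 0}, {"twist": [0, 0, -0.0455], "travel": [0, 0, 0], "claw": 85}, {"twist": [0, 0, -0.0455], "travel": [0, 0, 0], "claw": 85}, {"twist": [0, 0, -0.0455], "travel": [0, 0, 0], "claw": 85}, {"twist": [0, 0, -0.0455], "travel": [0, 0, 0], "claw": 85}, {"twist": [0, 0, -0.0455], "travel": [0, 0, 0], "claw": 85}, {"twist": [0, 0, -0.0455], "travel": [0, 0, 0], "claw": 85}, {"twist": [0, 0, -0.0455], "travel": [0, 0, 0], "claw": 85}, {"twist": [0, 0, -0.0455], "travel": [0, 0, 0], "claw": 85}, {"twist": [0, 0, -0.0455], "travel": [0, 0, 0], "claw": 85}, {"twist": [0, 0, -0.0455], "travel": [0, 0, 0], "claw": 85}, {"twist": [0, 0, -0.0455], "travel": [0, 0, 0], "claw": 85}, {"twist": [0, 0, 0], "travel": [0, 0, 0], "claw": 85}]}}

```text
time: 15.5
tool_pos: [0.4929, 0.0204, 0.2199]
ee_rot: [0.001, 0.674, 0.738, 0.001]
force: [-0.2, 0.0, 0.4]
width: 0.995
gripper_force: 0.0
```

```bash
python3 -c "
from h import *
go((624,-20,225,95.1))"
```

```text
t 15.5 p [492.9  20.4 219.9] a [9.5190e+01 4.0000e-02 1.7983e+02] F [-0.25  0.02  0.43]
 -> (624, -20, 225, 95.1) turn [0.0009 0.0002 0.0005] rows 0.0 shift [-0.2075  0.508  -0.0203] rows 2.7
```

Emit:
{"api": "jog_arm", "payload": {"plan": [{"twist": [0, 0, 0], "travel": [-0.052, 0.127, 0], "claw": 85}, {"twist": [0, 0, 0], "travel": [-0.052, 0.127, 0], "claw": 85}, {"twist": [0, 0, 0], "travel": [-0.052, 0.127, 0], "claw": 85}, {"twist": [0, 0, 0], "travel": [-0.052, 0.127, 0], "claw": 85}, {"twist": [0, 0, 0], "travel": [0, 0, 0], "claw": 85}, {"twist": [0, 0, 0], "travel": [0, 0, 0], "claw": 85}]}}

```text
time: 16.1
tool_pos: [0.6235, -0.02, 0.2189]
ee_rot: [-0.0, 0.675, 0.738, 0.0]
force: [-0.6, 0.6, 0.6]
width: 0.99
gripper_force: 0.0
```

```bash
python3 -c "
from h import *
st=read_state(); p,d=get_image('wrist'); cv2.imwrite('pics/w3.png',p)
W=cloud('wrist',d,st)
m=(abs(W[...,2]-.100)<.006)&(abs(W[...,0]-.624)<.06)&(abs(W[...,1]-.01)<.05)
v,u=np.nonzero(m); print('pot',m.sum(),(u.min(),u.max(),v.min(),v.max()),wrect(W[m]),np.median(W[m][:,2]))
P=W[(abs(W[...,2]-.05)<.004)&(abs(W[...,0]-.624)<.085)&(abs(W[...,1]-.01)<.1)]; print('pan',wrect(P))
go((624.5,10.5,130,95.1),(624.5,10.5,68,95.1),st=st)"
```

```text
pot 2812 (np.int64(280), np.int64(381), np.int64(154), np.int64(228)) c=(625.7,10.2) 62x46 long-axis 4.8deg 0.09988663357805913
pan c=(626.0,12.3) 140x140 long-axis 5.1deg
t 16.1 p [623.5 -20.  218.9] a [ 9.505e+01 -1.000e-02 -1.800e+02] F [-0.61  0.61  0.59]
 -> (624.5, 10.5, 130, 95.1) turn [-0.     -0.     -0.0003] rows 0.0 shift [0.1211 0.015  0.3557] rows 1.9
 -> (624.5, 10.5, 68, 95.1) turn [0. 0. 0.] rows 0.0 shift [ 0.    -0.     0.248] rows 1.2
```

View pics/w3.png

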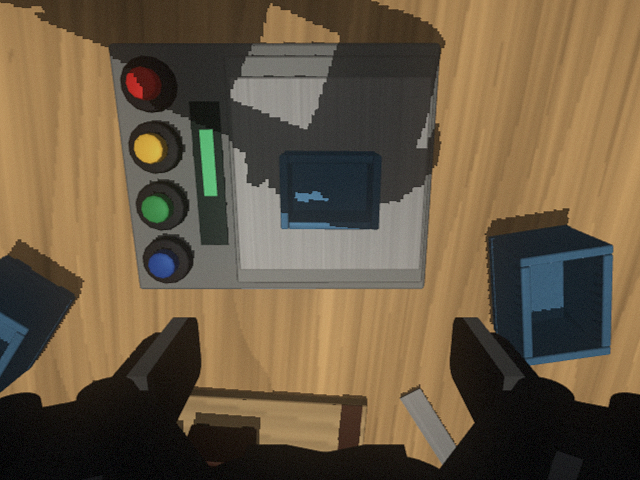

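The view shows the pot upright at (330,190), within 2 mm of the pan centre, with the display lit. Now the end grip.

Emit:
{"api": "jog_arm", "payload": {"squeeze": 40, "plan": [{"twist": [0, 0, 0], "travel": [0.06, 0.008, 0.1], "claw": 85}, {"twist": [0, 0, 0], "travel": [0.061, 0.007, 0.15], "claw": 85}, {"twist": [0, 0, 0], "travel": [0, 0, 0.1], "claw": 85}, {"twist": [0, 0, 0], "travel": [0, 0, 0.1], "claw": 85}, {"twist": [0, 0, 0], "travel": [0, 0, 0.1], "claw": 85}, {"twist": [0, 0, 0], "travel": [0, 0, 0.064], "claw": 85}, {"twist": [0, 0, 0], "travel": [0, 0, 0], "claw": 85}, {"twist": [0, 0, 0], "travel": [0, 0, 0], "claw": 72}, {"twist": [0, 0, 0], "travel": [0, 0, 0], "claw": 66}, {"twist": [0, 0, 0], "travel": [0, 0, 0], "claw": 56}, {"twist": [0, 0, 0], "travel": [0, 0, 0], "claw": 56}, {"twist": [0, 0, 0], "travel": [0, 0, 0], "claw": 56}, {"twist": [0, 0, 0], "travel": [0, 0, 0], "claw": 56}, {"twist": [0, 0, 0], "travel": [0, 0, 0], "claw": 56}]}}

```text
time: 17.55
tool_pos: [0.6249, 0.0106, 0.0674]
ee_rot: [0.001, 0.674, 0.738, 0.001]
force: [-1.3, -0.7, 6.7]
width: 0.716
gripper_force: 45.6
```

Emit:
{"api": "jog_arm", "payload": {"plan": [{"twist": [0, 0, 0], "travel": [0, 0, -0.02], "claw": 56}, {"twist": [0, 0, 0], "travel": [0, 0, -0.06], "claw": 56}, {"twist": [0, 0, 0], "travel": [0, 0, -0.12], "claw": 56}, {"twist": [0, 0, 0], "travel": [0, 0, -0.12], "claw": 56}, {"twist": [0, 0, 0], "travel": [0, 0, -0.06], "claw": 56}, {"twist": [0, 0, 0], "travel": [0, 0, 0], "claw": 56}, {"twist": [0, 0, 0], "travel": [0, 0, 0], "claw": 56}]}}

```text
time: 18.25
tool_pos: [0.6239, 0.0107, 0.1608]
ee_rot: [0.0, 0.674, 0.738, 0.0]
force: [1.2, -0.6, -3.0]
width: 0.722
gripper_force: 44.7
```

```bash
python3 -c "
from h import *
print(read_state()['width'])
go((498.4,226.4,160,97.3))"
```

```text
0.7223050160053884
t 18.25 p [623.9  10.7 160.8] a [ 95.2   0.  180. ] F [ 1.2  -0.64 -3.  ]
 -> (498.4, 226.4, 160, 97.3) turn [ 0.      0.     -0.0117] rows 0.2 shift [ 0.9195 -0.3885  0.0032] rows 5.0
```

Emit:
{"api": "jog_arm", "payload": {"plan": [{"twist": [0, 0, -0.0117], "travel": [0, 0, 0], "claw": 56}, {"twist": [0, 0, 0], "travel": [0.046, -0.0194, 0], "claw": 56}, {"twist": [0, 0, 0], "travel": [0.092, -0.0389, 0], "claw": 56}, {"twist": [0, 0, 0], "travel": [0.092, -0.0389, 0], "claw": 56}, {"twist": [0, 0, 0], "travel": [0.092, -0.0389, 0], "claw": 56}, {"twist": [0, 0, 0], "travel": [0.092, -0.0389, 0], "claw": 56}, {"twist": [0, 0, 0], "travel": [0.092, -0.0389, 0], "claw": 56}, {"twist": [0, 0, 0], "travel": [0.092, -0.0389, 0], "claw": 56}, {"twist": [0, 0, 0], "travel": [0.092, -0.0389, 0], "claw": 56}, {"twist": [0, 0, 0], "travel": [0.092, -0.0389, 0], "claw": 56}, {"twist": [0, 0, 0], "travel": [0.092, -0.0389, 0], "claw": 56}, {"twist": [0, 0, 0], "travel": [0.046, -0.0194, 0], "claw": 56}, {"twist": [0, 0, 0], "travel": [0, 0, 0], "claw": 56}, {"twist": [0, 0, 0], "travel": [0, 0, 0], "claw": 56}]}}

```text
time: 19.65
tool_pos: [0.4987, 0.2262, 0.1603]
ee_rot: [0.0, 0.66, 0.751, -0.0]
force: [0.0, 0.2, -2.9]
width: 0.718
gripper_force: 44.7
```

```bash
python3 -c "
from h import *
st=read_state(); p,d=get_image('wrist'); cv2.imwrite('pics/w4.png',p)
W=cloud('wrist',d,st)
for n,y0,y1 in (('L',.27,.34),('R',.18,.24)):
    P=W[(abs(W[...,2]-.067)<.004)&(abs(W[...,0]-.5)<.08)&(W[...,1]>y0)&(W[...,1]<y1)]; print(n,len(P),wrect(P) if len(P)>5 else '')
go((498.4,256.4,160,97.3),(498.4,256.4,30,97.3),st=st)"
```

```text
L 13811 c=(494.4,304.5) 110x33 long-axis 7.3deg
R 1867 c=(505.6,223.2) 111x22 long-axis 0.6deg
t 19.65 p [498.7 226.2 160.3] a [ 9.7330e+01  3.0000e-02 -1.7999e+02] F [ 0.02  0.23 -2.9 ]
 -> (498.4, 256.4, 160, 97.3) turn [-0.      0.0002  0.0002] rows 0.0 shift [0.1199 0.0142 0.0011] rows 0.6
 -> (498.4, 256.4, 30, 97.3) turn [0. 0. 0.] rows 0.0 shift [ 0.   -0.    0.52] rows 2.6
```

View pics/w4.png

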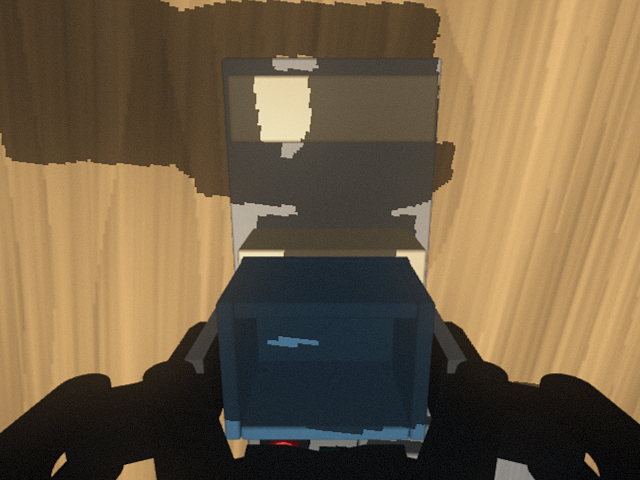

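The view shows the pot held level at (325,350), with the far brick at (335,108) and the near brick's edge under the pot. The averaged stall centre is (498.3,256.5), yaw 7.3°. I'll move over it and lower.

Emit:
{"api": "jog_arm", "payload": {"plan": [{"twist": [0, 0, 0], "travel": [0.06, 0.007, 0], "claw": 56}, {"twist": [0, 0, 0], "travel": [0.06, 0.007, 0], "claw": 56}, {"twist": [0, 0, 0], "travel": [0, 0, 0], "claw": 56}, {"twist": [0, 0, 0], "travel": [0, 0, 0], "claw": 56}, {"twist": [0, 0, 0], "travel": [0, 0, 0.1], "claw": 56}, {"twist": [0, 0, 0], "travel": [0, 0, 0.1], "claw": 56}, {"twist": [0, 0, 0], "travel": [0, 0, 0.06], "claw": 56}, {"twist": [0, 0, 0], "travel": [0, 0, 0.06], "claw": 56}, {"twist": [0, 0, 0], "travel": [0, 0, 0], "claw": 56}, {"twist": [0, 0, 0], "travel": [0, 0, 0], "claw": 56}]}}

```text
time: 20.7
tool_pos: [0.4984, 0.2564, 0.0806]
ee_rot: [-0.0, 0.661, 0.751, -0.0]
force: [0.2, -0.5, -3.0]
width: 0.719
gripper_force: 44.5
```

Emit:
{"api": "jog_arm", "payload": {"plan": [{"twist": [0, 0, 0], "travel": [0, 0, 0.04], "claw": 56}, {"twist": [0, 0, 0], "travel": [0, 0, 0.04], "claw": 56}, {"twist": [0, 0, 0], "travel": [0, 0, 0.04], "claw": 56}, {"twist": [0, 0, 0], "travel": [0, 0, 0.04], "claw": 56}, {"twist": [0, 0, 0], "travel": [0, 0, 0.02], "claw": 56}, {"twist": [0, 0, 0], "travel": [0, 0, 0], "claw": 56}, {"twist": [0, 0, 0], "travel": [0, 0, 0], "claw": 56}]}}

```text
time: 21.4
tool_pos: [0.4983, 0.2566, 0.0354]
ee_rot: [-0.0, 0.661, 0.751, -0.0]
force: [0.4, 0.0, -2.7]
width: 0.72
gripper_force: 44.7
```

Emit:
{"api": "jog_arm", "payload": {"plan": [{"twist": [0, 0, 0], "travel": [0, 0, 0.008], "claw": 56}, {"twist": [0, 0, 0], "travel": [0, 0, 0.006], "claw": 56}, {"twist": [0, 0, 0], "travel": [0, 0, 0.006], "claw": 56}, {"twist": [0, 0, 0], "travel": [0, 0, 0.004], "claw": 56}, {"twist": [0, 0, 0], "travel": [0, 0, 0], "claw": 56}, {"twist": [0, 0, 0], "travel": [0, 0, 0], "claw": 56}]}}

```text
time: 22.0
tool_pos: [0.4983, 0.2566, 0.0296]
ee_rot: [0.0, 0.661, 0.751, 0.0]
force: [-0.2, 0.0, -2.8]
width: 0.718
gripper_force: 44.7
```

Emit:
{"api": "jog_arm", "payload": {"plan": [{"twist": [0, 0, 0], "travel": [0, 0, 0.004], "claw": 56}, {"twist": [0, 0, 0], "travel": [0, 0, 0.004], "claw": 56}, {"twist": [0, 0, 0], "travel": [0, 0, 0], "claw": 56}, {"twist": [0, 0, 0], "travel": [0, 0, 0], "claw": 56}]}}

```text
time: 22.4
tool_pos: [0.4983, 0.2567, 0.0293]
ee_rot: [0.0, 0.661, 0.751, 0.0]
force: [-2.5, -1.9, 10.0]
width: 0.722
gripper_force: 46.2
```

Seated at z = 29.3 mm, where expected. I'll release, rise and look.

Emit:
{"api": "jog_arm", "payload": {"plan": [{"twist": [0, 0, 0], "travel": [0, 0, -0.004], "claw": 66}, {"twist": [0, 0, 0], "travel": [0, 0, 0], "claw": 72}, {"twist": [0, 0, 0], "travel": [0, 0, 0], "claw": 85}, {"twist": [0, 0, 0], "travel": [0, 0, 0], "claw": 85}, {"twist": [0, 0, 0], "travel": [0, 0, 0], "claw": 85}, {"twist": [0, 0, 0], "travel": [0, 0, -0.06], "claw": 85}, {"twist": [0, 0, 0], "travel": [0, 0, -0.12], "claw": 85}, {"twist": [0, 0, 0], "travel": [0, 0, -0.16], "claw": 85}, {"twist": [0, 0, 0], "travel": [0, 0, -0.16], "claw": 85}, {"twist": [0, 0, 0], "travel": [0, 0, -0.16], "claw": 85}, {"twist": [0, 0, 0], "travel": [0, 0, -0.1], "claw": 85}, {"twist": [0, 0, 0], "travel": [-0.13, 0, 0], "claw": 85}, {"twist": [0, 0, 0], "travel": [0, 0, 0], "claw": 85}, {"twist": [0, 0, 0], "travel": [0, 0, 0], "claw": 85}]}}

```text
time: 23.8
tool_pos: [0.5021, 0.224, 0.2184]
ee_rot: [-0.0, 0.661, 0.75, -0.0]
force: [0.3, 0.2, -0.5]
width: 0.999
gripper_force: 0.0
```

```bash
python3 -c "
from h import *
st=read_state(); p,d=get_image('wrist'); cv2.imwrite('pics/w5.png',p); W=cloud('wrist',d,st)
m=(abs(W[...,2]-.062)<.0035)&(abs(W[...,0]-.5)<.045)&(abs(W[...,1]-.2575)<.0285)
hsv=cv2.cvtColor(p,cv2.COLOR_BGR2HSV); m&=(hsv[...,0]>95)&(hsv[...,0]<130)
print('pot',m.sum(),wrect(W[m]),np.median(W[m][:,2]),st['force'])
p,d=get_image('top'); W=cloud('top',d)
for n,(x0,y0,x1,y1) in dict(brown=(430,229,468,264),red=(435,263,475,300)).items():
    z=W[y0:y1,x0:x1]; print(n,wrect(z[(z[...,2]>.045)&(z[...,2]<.075)]))
"
```

```text
pot 1841 c=(500.1,256.5) 62x46 long-axis 7.4deg 0.062024297434421505 [ 0.29176871  0.16808236 -0.51446977]
brown c=(543.3,-258.5) 62x47 long-axis 1.0deg
red c=(470.3,-269.7) 63x47 long-axis 2.5deg
```

View pics/w5.png

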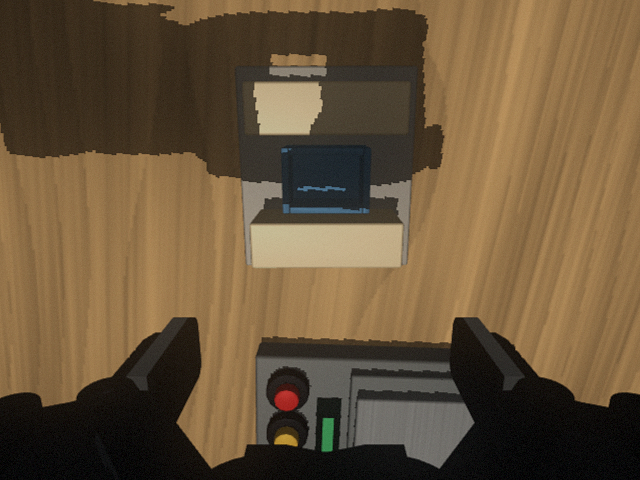

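The pot stands upright at (326,180), centred between the bricks and aligned with them (7.4° against 7.3°). Its rim is at 62 mm. The brown and red pots haven't moved and the robot is touching nothing.

```bash
python3 -c "
from rig import *
print(job_done())"
```

```text
the job is handed in; nothing more can be done
None
```

The blue pot was weighed in (green, blue, then yellow key; red never touched), now stands upright between the firebricks with its long sides along them, and the job was handed in at about 24 s.

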